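# Screw the nut mill's hopper on until its mouth is level

## Task

The steel hopper of the nut mill is only part-way screwed on and stands askew on its leaning throat. Screw it on (clockwise, seen from above the hopper) until its open mouth is level, so that no nuts spill out, and stop there: its thread has no end stop, so do not drive it far past level. Then let go, leaving everything around the mill where it stands.

Things in the scene. Friction and masses are not known exactly. Their poses are not given: they have to be found in the camera images.
- mill: the nut mill, fast on the table: white base 200 x 150 x 75 mm with a lying motor at the rear, an aluminium drum lying across it, an outlet chute in front, and on the drum a feed throat that leans 28 degrees from vertical towards the mill's front. Origin on the table under the mill (the hopper's middle stands about 90 mm in front of it, 245 mm up); own -x is the mill's front, z up
- throat (a point): point on the throat's axis in the face of its flange, fixed to the mill, 184 mm above the table; z up along the leaning throat axis about which the hopper turns, -x square to it, down the slope to the mill's front, y level. Nothing of the mill stands higher than this z = 0 plane within 120 mm of the axis; the hopper does
- hopper (a joint): how far the hopper is screwed on, rad: 0 = mouth level, negative = not yet far enough; grows as it is screwed on, which is clockwise seen from above the hopper looking down the throat's axis. Starts 0.8 to 2.4 rad short of 0. No stop at 0: it turns on past it. It stays where it is left, takes about 0.25 N m to turn, and sinks 6 mm a turn along the axis
- hopper_grip (a point): middle of the hopper, on the throat's axis (70 mm above point throat when level), where to grip it across its two flat parallel side walls: 58 mm apart outside, 3 mm steel sheet, with free air beside them. Axes turn with the hopper: z up along the throat's axis, x along the hopper's length (high end of the mouth at -x, low end at +x), y square to the flat walls
- hopper_mouth (a point): centre of the hopper's slanting open mouth, 12 mm above hopper_grip on the throat's axis; z square to the mouth's plane, straight up when level. Along the axis the edge is 42 mm above hopper_grip at the high end (56 mm off the axis), 10 mm below it at the low end (42 mm off); the walls' foot is 46 mm below it, over a black collar 72 mm wide. Level, the high end points to the mill's front
- catch_bowl: small steel bowl under the mill's outlet chute, 110 mm wide, 42 mm high, loose; origin at the centre of its underside; leave it
- jar_a: closed clear jar of nuts beside the mill, 65 mm wide, 89 mm high, loose; origin at the centre of its underside; leave it
- jar_b: another such jar, same size; leave it
- jar_c: another such jar, same size; leave it
- mixing_bowl: steel mixing bowl to the right, 200 mm wide, 75 mm high, loose; origin at the centre of its underside; leave it
- egg_tray: clear tray of chocolate eggs to the left, 125 x 175 x 28 mm, loose; origin at the centre of its underside; leave it

How it is judged:
At the end, for the whole second after the job is handed in: the hopper's mouth is level to within 5 degrees (the hopper turned to within 0.19 rad, 11 degrees, of its right place), at rest and released (angle between hopper_mouth's own z axis and vertical below 0.09 rad and value of joint hopper between -0.4 and 0.4 rad and velocity of joint hopper between -0.05 and 0.05 rad/s); the robot touches nothing.
It fails at once if the hopper was driven more than 0.5 rad past level (value of joint hopper above 0.5 rad).
It fails at once if a bowl, a jar or the egg tray was pushed more than 3 cm (distance of any of catch_bowl, jar_a, jar_b, jar_c, mixing_bowl, egg_tray from where it was at the start of the episode above 0.03 m).
It also fails if it takes over 54 s, if anything falls off the work surface, if the arm or the gripper's body presses on something with over 40 N, if the wrist force passes 120 N, or if a joint passes its speed limit or range.

## Robot

A 6-joint arm with a two-finger parallel gripper is mounted at the origin on the work surface. World frame = base frame: x ahead of the robot, y to its left, z up, the work surface at z = 0. Lengths are in m, angles in rad, forces in N, time in s.
With the tool pointing down it reaches from about 0.35 to 0.875 m from the base axis. Payload 15.5 kg.
Tool frame: the origin (TCP) lies at the centre of the arm's flange, where the gripper is bolted on; the fingertips stand 173 mm ahead of it and the grasp point (between the pads) lies env.pinch_z ahead of it (env.pinch_z is the distance from the TCP to the grasp point, in m); z points along the fingers, y is the direction in which the jaws open and shut (so a half turn about z gives the same grasp; the last joint's range is limited). The gripper opens to 85 mm and grips with 20 to 120 N. Pads are 22 mm wide; open, the fingers measure 114 mm over their backs; the gripper's body (76 mm by 85 mm) begins 54 mm behind the grasp point. The pads swing forward as they close: fully open they stand 13 mm farther back than shut.
Start: joints at [1.167, 0.494, 1.345, -0, 1.302, -0.096], TCP at [0.19, 0.595, 0.405] pointing down, gripper open.
Joint ranges: [-2.91, 2.91], [-0.82, 2.16], [0.22, 2.67], [-1.22, 4.37], [0.12, 2.79], [-3.08, 3.08]. Speed limits (rad/s): [1.89, 1.89, 2.57, 3.01, 3.01, 3.01].

## Interface

Orientations are given as a unit quaternion [w, x, y, z].
In Python, from station import get_obs, eyes, env gives the robot as it stands.
- The arm moves only by the tool servo_tool, never from a script. Its argument "deltas" is a list of rows, each a list of 7 numbers: the opening, from 0 (shut) to 1 (fully open), then the shift along the tool's x, y, z in mm, then the turn, a rotation vector about the tool's x, y, z in rad. In form: [[gripper, x, y, z, wx, wy, wz], ...]. A call has 1 to 20 rows; each row shifts and turns the commanded pose from where the row before left it, along the tool's axes as they then stand; what a row does not reach is not made up. A row lasts 1/8 s, in which the tool goes at most 62.5 mm and 10.7 degrees, less where a joint would pass 70% of its speed; a pose out of reach is approached as far as the arm can. A call is refused whole if a number of a shift passes 62.5 or a number of a turn 0.188, either way. A call with a gripper value outside its range is refused whole. The fingers move at their own pace and stop on an object; "grip_force" is the grip in N (left out, the last holds). Time passes only in rows, so rows that do not move let the fingers close. It gives the time, the measured TCP pose, the force and the opening at its end, in the units of the state.
- get_obs(): the state, without advancing time (a new reading comes with each control period).
- eyes.snapshot(name): name is "scene" or "top"; returns a dict with "image" (384x512x3 uint8, blue, green, red), "fov_y" (degrees; the focal length in pixels is half the picture's height over the tangent of half this angle, whatever the lens; pixels are square), "cx", "cy" (the principal point, pixels), "D" ([k1, k2, p1, p2, k3] as OpenCV has them; the pictures are not rectified), "R" (3x3) and "t" (3): a world point X has camera coordinates R X + t. Camera axes: x right, y down, z forward; pixel columns grow to the right and rows downward; lengths in m; the calibration is good to about 2 mm. A picture is of the moment at which its call begins. There is no depth.
- env.job_done(): hands the job in, once; it reports no verdict.
The state is a dict: "clock": time; "q": joint angles; "dq": joint speeds; "joint_efforts": joint torques, N m; "position": TCP position; "orientation": TCP orientation; "force": force on the tool from outside, world axes, zero at the start; "ft_torque": the same for the moment, N m; "width": finger opening in m.
Only numpy, scipy, OpenCV 4.12 (cv2) and the standard library are available. Lean on these libraries where they do the work, as an engineer would, in place of code of your own. Each camera call takes 0.05 s, during which the arm holds its last target.

## Working session

There is one attempt and no reset: what is moved stays moved. The work goes in short steps, Python scripts to look and compute and a tool call to move; the robot and the scene stay as the last step left them, time stands still between calls to the robot, and variables do not carry over. Pictures are saved under pics/ and viewed, and the job is handed in when it is done.

Besides the shell and the picture viewer there is one more tool, called by a JSON object that holds its "method" and its "body", one argument or row to a line. servo_tool: Moves the arm, as the interface text tells. Its arguments: {"type":"object","properties":{"deltas":{"type":"array"},"grip_force":{"type":"number"}},"required":["deltas"]}

```bash
ls; mkdir -p pics
python3 - <<'E'
from station import get_obs, eyes, env
import cv2
o=get_obs(); print(o, env.pinch_z)
for n in("scene","top"):
    s=eyes.snapshot(n); cv2.imwrite(f"pics/{n}0.png",s["image"])
    print({k:v for k,v in s.items() if k!="image"})
E
```

```text
pics
{'clock': 0.0, 'q': array([ 1.16648324e+00,  4.94201660e-01,  1.34616345e+00,  1.26591099e-05,
        1.30246501e+00, -9.55012618e-02]), 'dq': array([ 0.00086561,  0.00101008, -0.00045075,  0.00129831,  0.00073906,
        0.00196942]), 'joint_efforts': array([-1.67457929e-03, -8.82168174e+01, -3.83856475e+01, -1.74601537e-04,
        1.03667693e-02,  9.67504860e-06]), 'position': array([0.1898898 , 0.59529498, 0.40407767]), 'orientation': array([-1.58933083e-04,  1.53794739e-01,  9.88102624e-01, -5.98000384e-04]), 'force': array([-0.10193823, -0.66109094, -0.0890747 ]), 'ft_torque': array([-0.01213532, -0.0311275 ,  0.01801327]), 'width': 0.085298371814083} 0.1547
{'fov_y': 53.43437327265329, 'cx': 254.54205688383766, 'cy': 199.71154555730246, 'D': array([-0.10851753,  0.        ,  0.        ,  0.        ,  0.        ]), 'R': array([[ 0.68107374,  0.73214081,  0.01041095],
       [ 0.61781759, -0.56697721, -0.54482866],
       [-0.39298853,  0.37750057, -0.83848276]]), 't': array([-0.39190161, -0.25328054,  1.72175743])}
{'fov_y': 56.2387318781477, 'cx': 259.6887606826412, 'cy': 191.19684587002632, 'D': array([-0.03328735,  0.        ,  0.        ,  0.        ,  0.        ]), 'R': array([[ 0.01963418, -0.99972557,  0.01277788],
       [-0.99198913, -0.0210742 , -0.12455301],
       [ 0.12478811, -0.01023002, -0.99213067]]), 't': array([-0.020148  ,  0.57034223,  1.35963604])}
```

View pics/scene0.png

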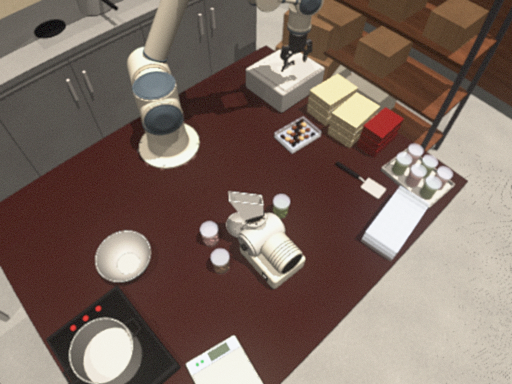

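View pics/top0.png

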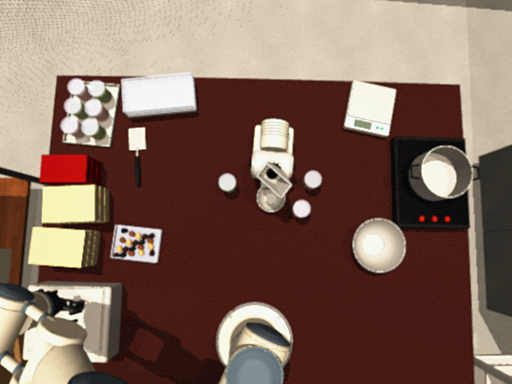

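Run:
```python
from station import eyes
import cv2
s=eyes.snapshot("scene")["image"]; t=eyes.snapshot("top")["image"]
cv2.imwrite("pics/sc1.png",cv2.resize(s[170:300,180:330],None,fx=5,fy=4.6*5/4.6/1.1 if 0 else 4.6,interpolation=cv2.INTER_CUBIC)[:,:])
cv2.imwrite("pics/tc1.png",cv2.resize(t[110:220,210:330],None,fx=5,fy=5,interpolation=cv2.INTER_CUBIC))
cv2.imwrite("pics/sc1.png",cv2.resize(s[180:300,190:320],None,fx=5,fy=5,interpolation=cv2.INTER_CUBIC))
```

```text
(no output)
```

View pics/sc1.png

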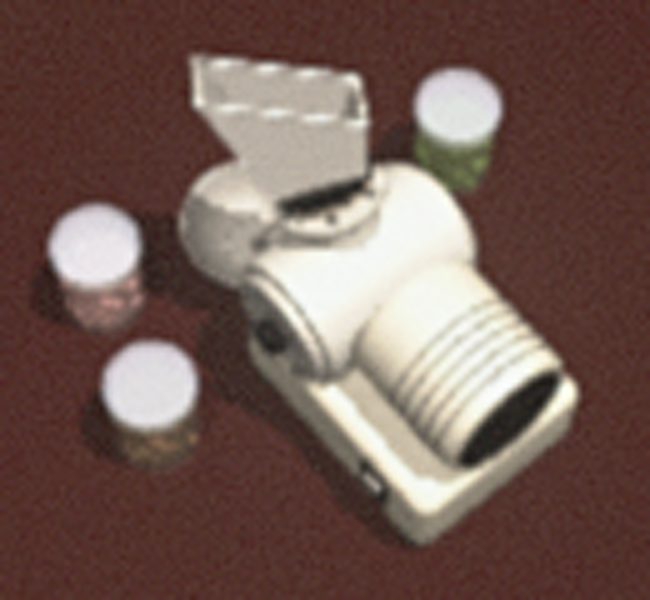

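View pics/tc1.png

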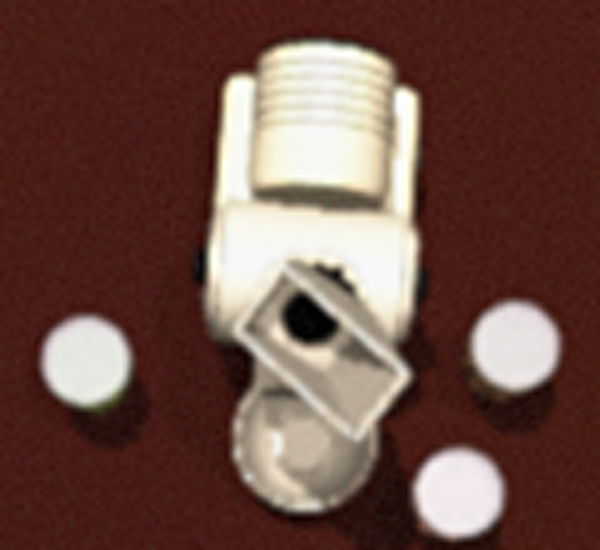

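The scene view shows the hopper's high end at the left: mouth corners at crop (193,58), (197,108), (358,75), (367,122). In the top view the high end is at lower right: corners (358,438), (410,375), (288,263), (238,328). I'll triangulate these corners.

```bash
cat > h.py <<'E'
import numpy as np, cv2
from scipy.spatial.transform import Rotation as Ro
def cam(s):
    f=s["image"].shape[0]/2/np.tan(np.radians(s["fov_y"]/2))
    return np.array([[f,0,s["cx"]],[0,f,s["cy"]],[0,0,1]]),s["D"],s["R"],s["t"]
def norm(s,p):
    K,D,R,t=cam(s); return cv2.undistortPoints(np.array(p,float).reshape(-1,1,2),K,D).reshape(-1,2)
def tri(s1,p1,s2,p2):
    P1=np.c_[s1["R"],s1["t"]];P2=np.c_[s2["R"],s2["t"]]
    X=cv2.triangulatePoints(P1,P2,norm(s1,p1).T,norm(s2,p2).T); return (X[:3]/X[3]).T
def proj(s,X):
    K,D,R,t=cam(s); return cv2.projectPoints(np.atleast_2d(X).astype(float),cv2.Rodrigues(R)[0],t,K,D)[0].reshape(-1,2)
def plane(s,p,z):
    n=norm(s,p); C=-s["R"].T@s["t"]; d=np.c_[n,np.ones(len(n))]@s["R"]
    return C+d*((z-C[2])/d[:,2])[:,None]
def uncrop(p,off,k=5): return (np.array(p,float)+.5)/k-.5+np.array(off)
E
python3 - <<'E'
from h import *
from station import eyes
s=eyes.snapshot("scene");t=eyes.snapshot("top")
ps=uncrop([(193,58),(197,108),(358,75),(367,122)],(190,180))
pt=uncrop([(358,438),(410,375),(238,328),(288,263)],(210,110))
X=tri(s,ps,t,pt); print(X.round(4))
print("resid px",(proj(s,X)-ps).round(2).tolist(),(proj(t,X)-pt).round(2).tolist())
print("dists",np.linalg.norm(X[0]-X[1]),np.linalg.norm(X[2]-X[3]),np.linalg.norm(X[0]-X[2]),np.linalg.norm(X[1]-X[3]),"expect 58 58 111 111")
# model corners: which y sign: hopper x = low - high, y = z cross x
xh=X[2:].mean(0)-X[:2].mean(0)
M=np.array([[-.056,-.029,.042],[-.056,.029,.042],[.042,-.029,-.010],[.042,.029,-.010]])
for perm in ([0,1,2,3],[1,0,3,2]):
    m=M[perm]; mc=m.mean(0);Xc=X.mean(0)
    R,r=Ro.align_vectors(X-Xc,m-mc); R=R.as_matrix()
    g=Xc-R@mc
    print("rssd",r,"grip",g.round(4),"axis",R[:,2].round(3),"tilt",np.degrees(np.arccos(R[2,2])),"axis az",np.degrees(np.arctan2(R[1,2],R[0,2])),"xdir",R[:,0].round(3))
# mill base rear corners at z=.075
pb=plane(t,uncrop([(228,78),(418,90)],(210,110)),.07); print(pb.round(4), "len",np.linalg.norm(pb[1]-pb[0]),"yaw of x (normal)",np.degrees(np.arctan2(*(pb[0]-pb[1])[[1,0]]))-90)
E
```

```text
[[ 0.5243 -0.0762  0.2609]
 [ 0.5644 -0.1074  0.2779]
 [ 0.5989  0.0039  0.2415]
 [ 0.6394 -0.0277  0.263 ]]
resid px [[-0.08, 0.01], [-0.33, 0.03], [-0.33, 0.05], [-0.46, 0.06]] [[-0.06, -0.05], [-0.26, -0.2], [-0.27, -0.21], [-0.36, -0.28]]
dists 0.05351241572830196 0.05567525202236063 0.11110840882724721 0.11038217147081328 expect 58 58 111 111
rssd 0.004402706891760964 grip [ 0.5891 -0.0381  0.2687] axis [-0.168 -0.651 -0.74 ] tilt 137.76268787742598 axis az -104.49064360255782 xdir [ 0.67   0.475 -0.57 ]
rssd 0.004402706891760964 grip [ 0.5927 -0.0458  0.2487] axis [-0.461 -0.029  0.887] tilt 27.494444362439797 axis az -176.44439957934443 xdir [0.515 0.805 0.294]
[[ 0.8241  0.0144  0.07  ]
 [ 0.818  -0.1334  0.07  ]] len 0.14786342085827003 yaw of x (normal) -2.3509204629338996
```

Run:
```python
from station import eyes
import cv2
t=eyes.snapshot("top")["image"]
cv2.imwrite("pics/tc2.png",cv2.resize(t[115:190,245:300],None,fx=8,fy=8,interpolation=cv2.INTER_CUBIC))
s=eyes.snapshot("scene")["image"]
cv2.imwrite("pics/sc2.png",cv2.resize(s[180:255,220:295],None,fx=8,fy=8,interpolation=cv2.INTER_CUBIC))
```

```text
(no output)
```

View pics/tc2.png

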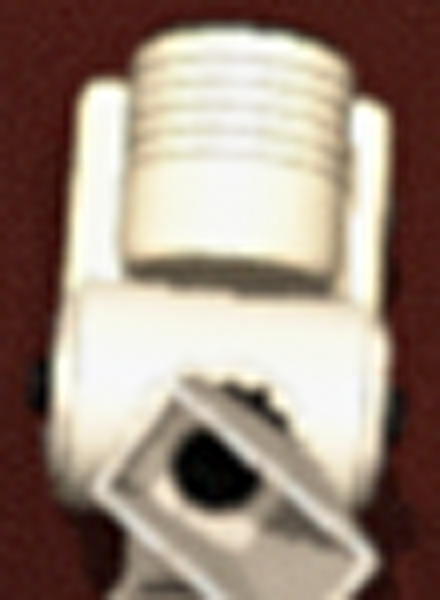

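View pics/sc2.png

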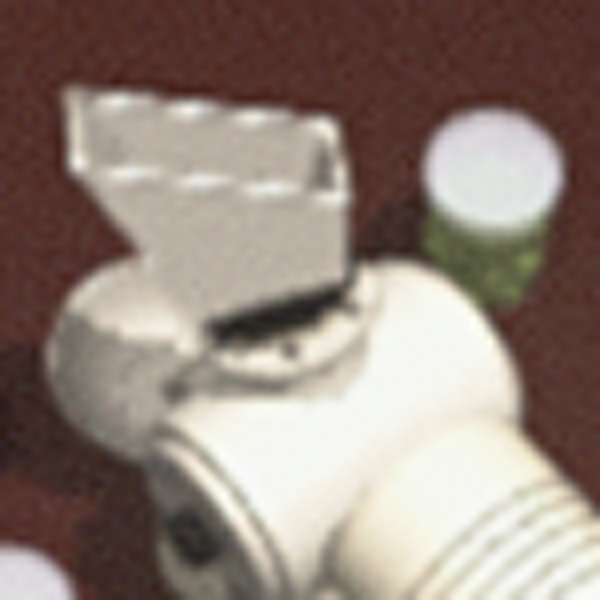

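```bash
cat >> h.py <<'E'
def throat(yaw):
    tilt=np.radians(28); z=np.array([-np.sin(tilt),0,np.cos(tilt)]);y=np.array([0,1.,0]);x=np.cross(y,z)
    return Ro.from_euler('z',yaw).as_matrix()@np.c_[x,y,z]
M=np.array([[-.056,.029,.042],[-.056,-.029,.042],[.042,.029,-.010],[.042,-.029,-.010]])
def measure(X,yaw):
    T=throat(yaw); L=X@T   # in throat axes
    d=L[2:].mean(0)-L[:2].mean(0); a1=np.arctan2(d[1],d[0])
    e=(L[0]-L[1]+L[2]-L[3])/2; a2=np.arctan2(-e[0],e[1])
    R=T@Ro.from_euler('z',a1).as_matrix()
    g=X.mean(0)-R@M.mean(0)
    return -a1,-a2,g,R,d,e
E
python3 - <<'E'
from h import *
from station import eyes,get_obs,env
s=eyes.snapshot("scene");t=eyes.snapshot("top")
# corner order: high(+y side / -x), ...
ps=uncrop([(193,58),(197,108),(358,75),(367,122)],(190,180))
pt=uncrop([(358,438),(410,375),(238,328),(288,263)],(210,110))
X=tri(s,ps,t,pt)
k=plane(t,uncrop([(38,383),(395,412)],(245,115),8),.13);print(k, "yaw knobs",np.degrees(np.arctan2(*(k[0]-k[1])[[1,0]]))-90)
for yd in (-1,-2.8,-4):
    a1,a2,g,R,d,e=measure(X,np.radians(yd)); print(yd,a1,a2,g.round(4),d.round(4),e.round(4))
yd=-2.8
a1,a2,g,R,d,e=measure(X,np.radians(yd))
o=get_obs();q=o["orientation"];C=Ro.from_quat(q[[1,2,3,0]])
# tool: z=-axis, y = +-hopper y
az=-R[:,2]
for sg in(1,-1):
    y=sg*R[:,1]; Tm=np.c_[np.cross(y,az),y,az]
    rel=(C.inv()*Ro.from_matrix(Tm)).as_rotvec()
    print(sg,"rel rotvec tool",rel.round(3),np.linalg.norm(rel),"y az",np.degrees(np.arctan2(y[1],y[0])))
E
```

```text
[[ 0.66392218  0.03249098  0.13      ]
 [ 0.65408749 -0.13095691  0.13      ]] yaw knobs -3.4433447752027604
-1 -0.9603945710656256 -0.9736014575432879 [ 0.5929 -0.0463  0.2486] [ 0.0568  0.0811 -0.0495] [-0.0451  0.0307  0.0022]
-2.8 -0.9922025888721612 -1.0018843410955522 [ 0.5929 -0.0465  0.2485] [ 0.0545  0.0834 -0.0483] [-0.0459  0.0294  0.0026]
-4 -1.0132337695419131 -1.020800658527675 [ 0.5929 -0.0467  0.2484] [ 0.0529  0.0849 -0.0475] [-0.0464  0.0285  0.0029]
1 rel rotvec tool [ 0.187 -0.487 -1.226] 1.332113232922643 y az 140.70781885637825
-1 rel rotvec tool [-0.531 -0.203  1.847] 1.9321029083230228 y az -39.29218114362174
```

{"method": "servo_tool", "body": {
  "deltas": [
    [1,0,0,-50,0,0,0],
    [1,0,0,-50,0,0,0],
    [1,-33,-37,0,0,0,0],
    [1,-33,-37,0,0,0,0],
    [1,-33,-37,0,0,0,0],
    [1,-33,-37,0,0,0,0],
    [1,-33,-37,0,0,0,0],
    [1,-33,-37,0,0,0,0],
    [1,-33,-37,0,0,0,0],
    [1,-33,-37,0,0,0,0],
    [1,-33,-37,0,0,0,0],
    [1,-33,-37,0,0,0,0],
    [1,-33,-37,0,0,0,0],
    [1,-33,-37,0,0,0,0],
    [1,-33,-37,0,0,0,0],
    [1,-33,-37,0,0,0,0]
  ],
  "grip_force": 60
}}

```text
clock: 2.5
position: [0.473, -0.0402, 0.5049]
orientation: [0.0, 0.154, 0.988, 0.0]
force: [-0.1, 0.2, 0.3]
width: 0.085
```

{"method": "servo_tool", "body": {
  "deltas": [
    [1,0,0,0,-0.038,-0.0145,0.132],
    [1,0,0,0,-0.038,-0.0145,0.132],
    [1,0,0,0,-0.038,-0.0145,0.132],
    [1,0,0,0,-0.038,-0.0145,0.132],
    [1,0,0,0,-0.038,-0.0145,0.132],
    [1,0,0,0,-0.038,-0.0145,0.132],
    [1,0,0,0,-0.038,-0.0145,0.132],
    [1,0,0,0,-0.038,-0.0145,0.132],
    [1,0,0,0,-0.038,-0.0145,0.132],
    [1,0,0,0,-0.038,-0.0145,0.132],
    [1,0,0,0,-0.038,-0.0145,0.132],
    [1,0,0,0,-0.038,-0.0145,0.132],
    [1,0,0,0,-0.038,-0.0145,0.132],
    [1,0,0,0,-0.038,-0.0145,0.132],
    [1,0,0,0,0,0,0],
    [1,0,0,0,0,0,0]
  ]
}}

```text
clock: 4.5
position: [0.4726, -0.0384, 0.5047]
orientation: [0.12, 0.864, 0.442, 0.21]
force: [-0.6, 0.5, -0.3]
width: 0.0854
```

```bash
cat >> h.py <<'E'
G=np.array([.5929,-.0465,.2485]); YAW=np.radians(-2.8); TH=-1.0
def target(dist,th,g=G,yaw=YAW):
    R=throat(yaw)@Ro.from_euler('z',-th).as_matrix()
    y=-R[:,1];z=-R[:,2]
    return g+R[:,2]*dist, np.c_[np.cross(y,z),y,z]
def err(o,dist,th,**k):
    p,Tm=target(dist,th,**k); q=o["orientation"];C=Ro.from_quat(q[[1,2,3,0]])
    return (C.inv().apply(p-o["position"])*1000).round(1),(C.inv()*Ro.from_matrix(Tm)).as_rotvec().round(4)
E
python3 - <<'E'
from h import *
from station import *
o=get_obs(); print(o["q"].round(3),err(o,.1487+.09,TH),err(o,.1487,TH))
s=eyes.snapshot("scene")["image"]; t=eyes.snapshot("top")["image"]
cv2.imwrite("pics/a.png",np.hstack([cv2.resize(s[130:290,170:330],None,fx=2.5,fy=2.5),cv2.resize(t[100:260,190:350],None,fx=2.5,fy=2.5)]))
E
```

```text
[-0.238  0.079  1.726  0.118  0.859  0.332] (array([ -9.4, -10.4,  44.1]), array([-0.0003, -0.0011, -0.0063])) (array([ -9.5, -10.4, 134.1]), array([-0.0003, -0.0011, -0.0063]))
```

View pics/a.png

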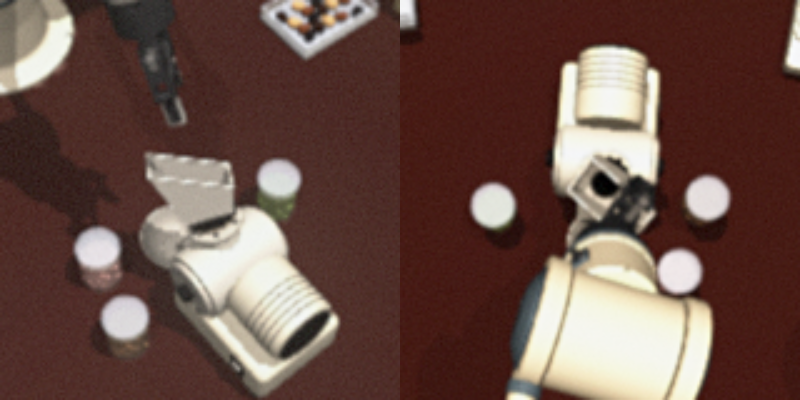

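Scene view: the gripper is above and behind the hopper, roughly lined up. Next I align it on the axis.

{"method": "servo_tool", "body": {
  "deltas": [
    [1,-5,-5,11,0,0,-0.006],
    [1,-4.5,-5.5,11,0,-0.001,0],
    [1,0,0,11,0,0,0],
    [1,0,0,11,0,0,0],
    [1,0,0,0,0,0,0],
    [1,0,0,0,0,0,0]
  ]
}}

```text
clock: 5.35
position: [0.481, -0.0411, 0.4594]
orientation: [0.121, 0.863, 0.443, 0.21]
force: [-0.0, -0.4, 0.7]
width: 0.0853
```

Run:
```python
from h import *
from station import *
o=get_obs(); print(o["q"].round(3),err(o,.1487+.09,TH),err(o,.1487,TH))
# tool y offset sanity: project grip axis & fingertip points
s=eyes.snapshot("scene");t=eyes.snapshot("top")
cv2.imwrite("pics/b.png",np.hstack([cv2.resize(s["image"][160:260,200:300],None,fx=4,fy=4,interpolation=cv2.INTER_CUBIC),cv2.resize(t["image"][130:230,225:325],None,fx=4,fy=4,interpolation=cv2.INTER_CUBIC)]))
```

```text
[-0.239  0.141  1.788  0.132  0.735  0.308] (array([-0. , -0.1,  0.1]), array([ 0.0007,  0.0001, -0.0033])) (array([-0. , -0.2, 90.1]), array([ 0.0007,  0.0001, -0.0033]))
```

View pics/b.png

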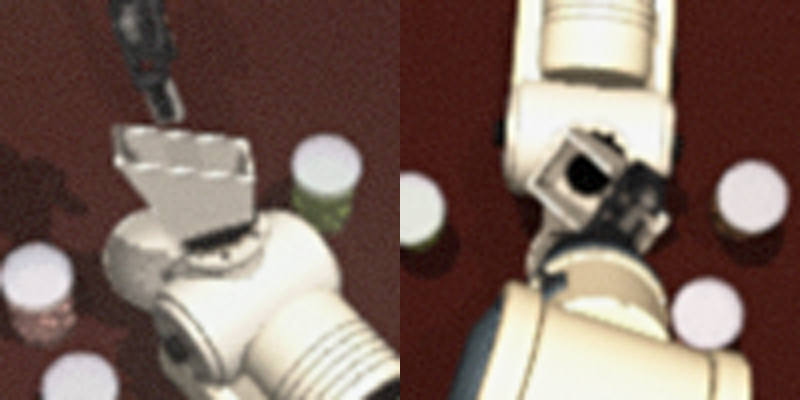

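Fingers stand over the hopper, straddling it. I descend along the axis.

{"method": "servo_tool", "body": {
  "deltas": [
    [1,0,0,12,0,0,-0.003],
    [1,0,0,12,0,0,0],
    [1,0,0,12,0,0,0],
    [1,0,0,12,0,0,0],
    [1,0,0,12,0,0,0],
    [1,0,0,0,0,0,0]
  ]
}}

```text
clock: 6.2
position: [0.5093, -0.0425, 0.4053]
orientation: [0.121, 0.863, 0.444, 0.209]
force: [-1.0, 0.3, -0.7]
width: 0.0852
```

Run:
```python
from h import *
from station import *
o=get_obs(); print(err(o,.1487,TH),o["force"].round(1),o["ft_torque"].round(2))
s=eyes.snapshot("scene");t=eyes.snapshot("top")
cv2.imwrite("pics/c.png",np.hstack([cv2.resize(s["image"][160:260,200:300],None,fx=4,fy=4,interpolation=cv2.INTER_CUBIC),cv2.resize(t["image"][130:230,225:325],None,fx=4,fy=4,interpolation=cv2.INTER_CUBIC)]))
```

```text
(array([ 0.3,  0.3, 29. ]), array([-0.0009,  0.0008, -0.0005])) [-1.   0.3 -0.7] [-0.    0.21 -0.  ]
```

View pics/c.png

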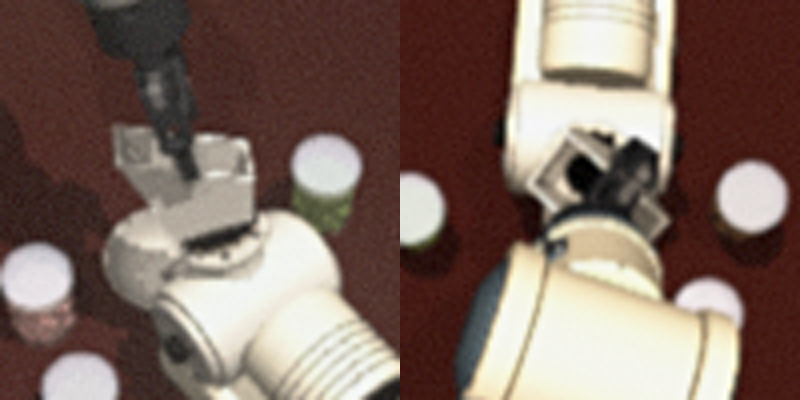

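The near finger sits in front of the near wall and the force is nil. I go the rest of the way down and close.

{"method": "servo_tool", "body": {
  "deltas": [
    [1,0,0,10,0,0,0],
    [1,0,0,10,0,0,0],
    [1,0,0,9,0,0,0],
    [1,0,0,0,0,0,0]
  ]
}}

```text
clock: 6.8
position: [0.5228, -0.0432, 0.3798]
orientation: [0.121, 0.863, 0.444, 0.209]
force: [-0.4, 0.1, -0.6]
width: 0.0852
```

{"method": "servo_tool", "body": {
  "deltas": [
    [0.75,0,0,0,0,0,0],
    [0.75,0,0,0,0,0,0],
    [0.7,0,0,0,0,0,0],
    [0.68,0,0,0,0,0,0],
    [0.66,0,0,0,0,0,0],
    [0.64,0,0,0,0,0,0],
    [0.64,0,0,0,0,0,0]
  ],
  "grip_force": 30
}}

```text
clock: 7.68
position: [0.5212, -0.0425, 0.3802]
orientation: [0.12, 0.863, 0.444, 0.208]
force: [-11.8, 7.3, 5.1]
width: 0.058
```

Run:
```python
from h import *
from station import *
o=get_obs(); print(err(o,.1487,TH),o["force"].round(1),o["ft_torque"].round(2),o["width"])
s=eyes.snapshot("scene");t=eyes.snapshot("top")
cv2.imwrite("pics/d.png",np.hstack([cv2.resize(s["image"][160:260,200:300],None,fx=4,fy=4,interpolation=cv2.INTER_CUBIC),cv2.resize(t["image"][130:230,225:325],None,fx=4,fy=4,interpolation=cv2.INTER_CUBIC)]))
```

```text
(array([0.4, 1.6, 1.3]), array([-0.0033,  0.0011, -0.0003])) [-11.8   7.3   5.1] [1.   1.67 0.57] 0.058037054772164975
```

View pics/d.png

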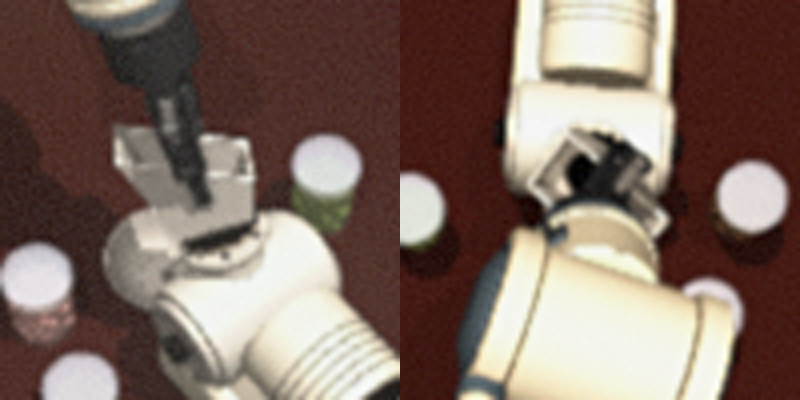

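The grip width is 58 mm, as it must be, but the hopper wall pushes the tool about 15 N along its -y, so it sits roughly 2 mm off. I ease that, grip firmer and start turning.

{"method": "servo_tool", "body": {
  "deltas": [
    [0.6,0,-1,0,0,0,0],
    [0.6,0,-0.7,0,0,0,0],
    [0.6,0,0,0,0,0,0],
    [0.6,0,0,0,0,0,0]
  ],
  "grip_force": 80
}}

```text
clock: 8.28
position: [0.5207, -0.0421, 0.3802]
orientation: [0.121, 0.863, 0.444, 0.209]
force: [-10.0, -0.9, 8.3]
width: 0.0573
```

{"method": "servo_tool", "body": {
  "deltas": [
    [0.6,0,0,0.05,0,0,0.05],
    [0.6,0,0,0.05,0,0,0.05],
    [0.6,0,0,0.05,0,0,0.05],
    [0.6,0,0,0.05,0,0,0.05],
    [0.6,0,0,0,0,0,0]
  ]
}}

```text
clock: 8.9
position: [0.5209, -0.0422, 0.3801]
orientation: [0.1, 0.903, 0.355, 0.22]
force: [-9.4, -2.8, 8.4]
width: 0.0568
```

```bash
cat > st.py <<'E'
from h import *
from station import *
import sys
o=get_obs(); q=o["orientation"];C=Ro.from_quat(q[[1,2,3,0]])
print(o["clock"],err(o,.1487,TH),"F tool",C.inv().apply(o["force"]).round(1),"M tool",C.inv().apply(o["ft_torque"]).round(2),o["width"].round(4),o["q"].round(2))
s=eyes.snapshot("scene");t=eyes.snapshot("top")
cv2.imwrite(f"pics/{sys.argv[1]}.png",np.hstack([cv2.resize(s["image"][160:260,200:300],None,fx=4,fy=4,interpolation=cv2.INTER_CUBIC),cv2.resize(t["image"][130:230,225:325],None,fx=4,fy=4,interpolation=cv2.INTER_CUBIC)]))
E
python3 st.py e
```

```text
Traceback (most recent call last):
  File "st.py", line 5, in <module>
    print(o["clock"],err(o,.1487,TH),"F tool",C.inv().apply(o["force"]).round(1),"M tool",C.inv().apply(o["ft_torque"]).round(2),o["width"].round(4),o["q"].round(2))
                                                                                                                                 ^^^^^^^^^^^^^^^^
AttributeError: 'float' object has no attribute 'round'
```

```bash
sed -i 's/o\["width"\].round(4)/round(o["width"],4)/' st.py; python3 st.py e
```

```text
8.9 (array([0.8, 1.9, 1.4]), array([-0.    ,  0.0006, -0.2015])) F tool [ -5.3  -0.8 -11.8] M tool [ 0.9  -0.96  0.25] 0.0568 [-0.22  0.3   1.82  0.16  0.54  0.49]
```

View pics/e.png

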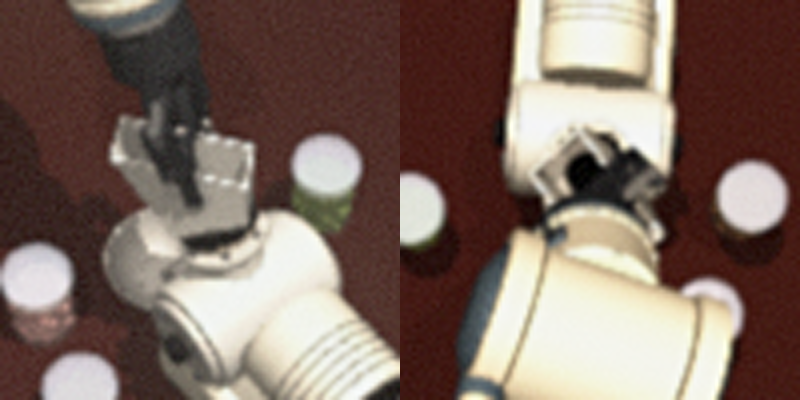

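The hopper has turned with the tool: in the scene view its high end has swung and the moment reads 0.25 N m, as given. I continue and ease the residual axial force.

{"method": "servo_tool", "body": {
  "deltas": [
    [0.6,-0.3,0,-0.7,0,0,0.05],
    [0.6,-0.3,0,0.05,0,0,0.05],
    [0.6,0,0,0.05,0,0,0.05],
    [0.6,0,0,0.05,0,0,0.05],
    [0.6,0,0,0.05,0,0,0.05],
    [0.6,0,0,0.05,0,0,0.05],
    [0.6,0,0,0.05,0,0,0.05],
    [0.6,0,0,0.05,0,0,0.05],
    [0.6,0,0,0,0,0,0]
  ]
}}

```text
clock: 10.12
position: [0.521, -0.0426, 0.3799]
orientation: [0.054, 0.955, 0.169, 0.236]
force: [5.6, -1.4, -6.6]
width: 0.057
```

```bash
python3 st.py f
```

```text
10.125 (array([1.6, 1. , 1.1]), array([ 6.000e-04, -1.000e-04, -6.005e-01])) F tool [1.3 1.7 8.5] M tool [ 0.22 -0.08  0.18] 0.057 [-0.22  0.3   1.82  0.16  0.54  0.88]
```

View pics/f.png

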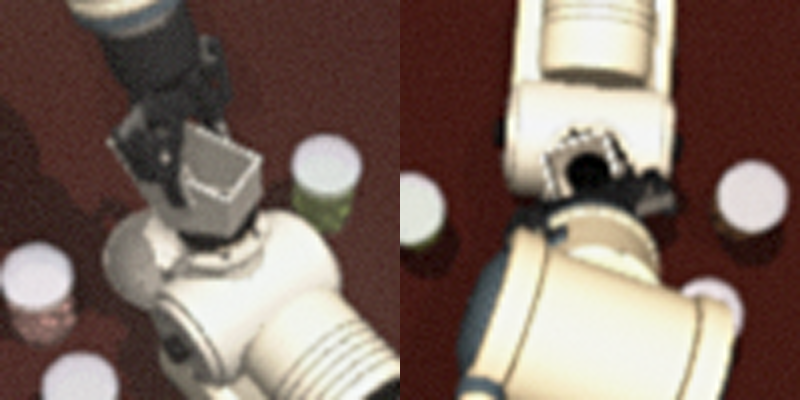

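The turn so far is 0.6 rad without slip and with small forces. I'll turn the remaining 0.4.

{"method": "servo_tool", "body": {
  "deltas": [
    [0.6,0,0,0.2,0,0,0.05],
    [0.6,0,0,0.2,0,0,0.05],
    [0.6,0,0,0.05,0,0,0.05],
    [0.6,0,0,0.05,0,0,0.05],
    [0.6,0,0,0.05,0,0,0.05],
    [0.6,0,0,0.05,0,0,0.05],
    [0.6,0,0,0.05,0,0,0.05],
    [0.6,0,0,0.05,0,0,0.05],
    [0.6,0,0,0,0,0,0]
  ]
}}

```text
clock: 11.35
position: [0.5213, -0.0429, 0.3796]
orientation: [0.006, 0.97, -0.024, 0.242]
force: [0.4, -6.3, -1.0]
width: 0.0567
```

```bash
python3 st.py g
```

```text
11.35 (array([1.8, 0. , 0.7]), array([ 1.5000e-03, -4.0000e-04, -1.0001e+00])) F tool [0.1 6.3 1.2] M tool [-0.7 -0.2  0.2] 0.0567 [-0.22  0.3   1.82  0.16  0.54  1.28]
```

View pics/g.png

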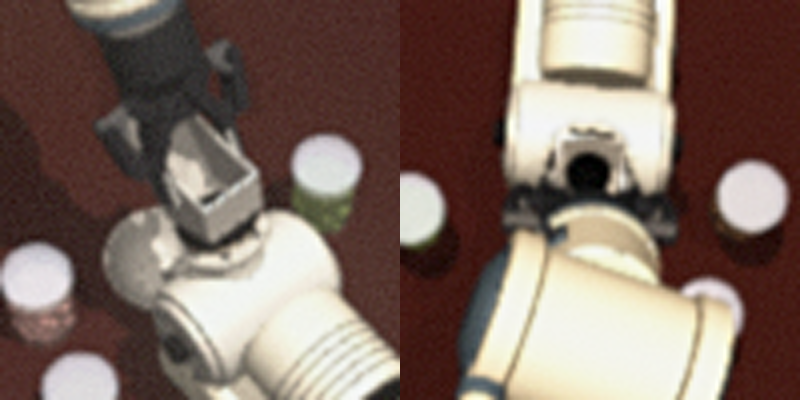

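The mouth looks straight now, with the low end rearward. I open and back off along the axis, then measure.

{"method": "servo_tool", "body": {
  "deltas": [
    [1,0,0,0,0,0,0],
    [1,0,0,0,0,0,0],
    [1,0,0,0,0,0,0],
    [1,0,0,0,0,0,0],
    [1,0,0,0,0,0,0],
    [1,0,0,0,0,0,0]
  ]
}}

```text
clock: 12.2
position: [0.5213, -0.0426, 0.3793]
orientation: [0.006, 0.97, -0.024, 0.242]
force: [0.0, 0.3, 0.0]
width: 0.0851
```

{"method": "servo_tool", "body": {
  "deltas": [
    [1,0,0,-10,0,0,0],
    [1,0,0,-15,0,0,0],
    [1,0,0,-20,0,0,0],
    [1,0,0,-20,0,0,0],
    [1,0,0,-25,0,0,0],
    [1,0,0,-25,0,0,0],
    [1,0,0,-25,0,0,0],
    [1,0,0,-25,0,0,0],
    [1,0,0,0,0,0,0]
  ]
}}

```text
clock: 13.32
position: [0.443, -0.0387, 0.5273]
orientation: [0.007, 0.969, -0.024, 0.244]
force: [1.1, -0.6, -0.4]
width: 0.0853
```

```bash
python3 st.py h
python3 - <<'E'
from station import *
import cv2
t=eyes.snapshot("top")["image"]; s=eyes.snapshot("scene")["image"]
cv2.imwrite("pics/tc3.png",cv2.resize(t[110:220,210:330],None,fx=5,fy=5,interpolation=cv2.INTER_CUBIC))
cv2.imwrite("pics/sc3.png",cv2.resize(s[180:300,190:320],None,fx=5,fy=5,interpolation=cv2.INTER_CUBIC))
E
```

```text
13.325 (array([  0.9,   0.3, 168. ]), array([ 0.0035, -0.0034, -1.0002])) F tool [0.8 0.6 0.9] M tool [ 0.02 -0.23 -0.04] 0.0853 [-0.26  0.01  1.74  0.12  0.91  1.31]
```

View pics/tc3.png

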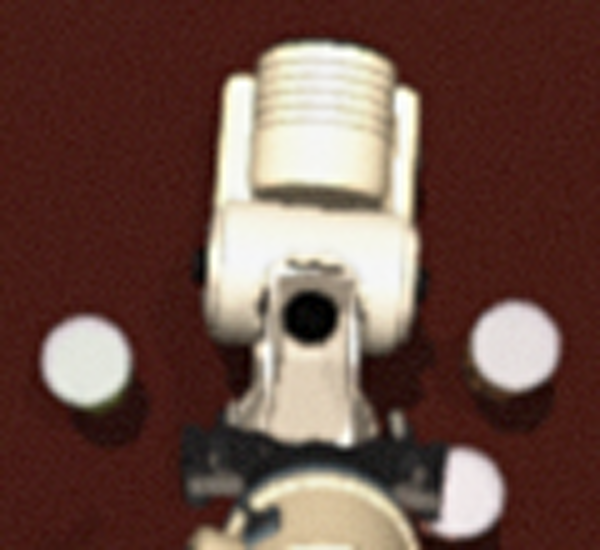

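View pics/sc3.png

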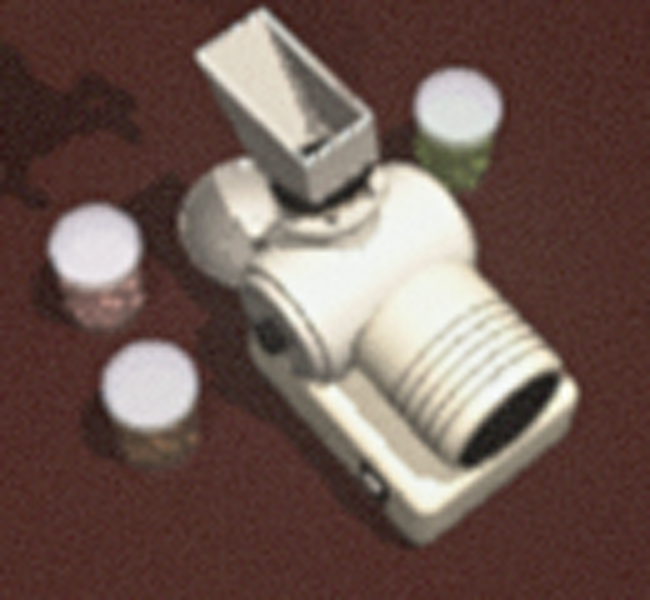

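The top view is still partly covered, so I move the arm left out of the way.

{"method": "servo_tool", "body": {
  "deltas": [
    [1,0,-30,-10,0,0,0],
    [1,0,-40,-10,0,0,0],
    [1,0,-40,-10,0,0,0],
    [1,0,-40,-10,0,0,0],
    [1,0,-40,0,0,0,0],
    [1,0,-40,0,0,0,0],
    [1,0,-40,0,0,0,0],
    [1,0,0,0,0,0,0],
    [1,0,0,0,0,0,0]
  ]
}}

```text
clock: 14.65
position: [0.4385, 0.2318, 0.5595]
orientation: [0.006, 0.97, -0.024, 0.241]
force: [0.9, -0.0, -0.3]
width: 0.0854
```

Run:
```python
from station import *
import cv2
t=eyes.snapshot("top")["image"]; s=eyes.snapshot("scene")["image"]
cv2.imwrite("pics/tc4.png",cv2.resize(t[110:220,210:330],None,fx=5,fy=5,interpolation=cv2.INTER_CUBIC))
cv2.imwrite("pics/sc4.png",cv2.resize(s[175:295,190:320],None,fx=5,fy=5,interpolation=cv2.INTER_CUBIC))
```

```text
(no output)
```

View pics/tc4.png

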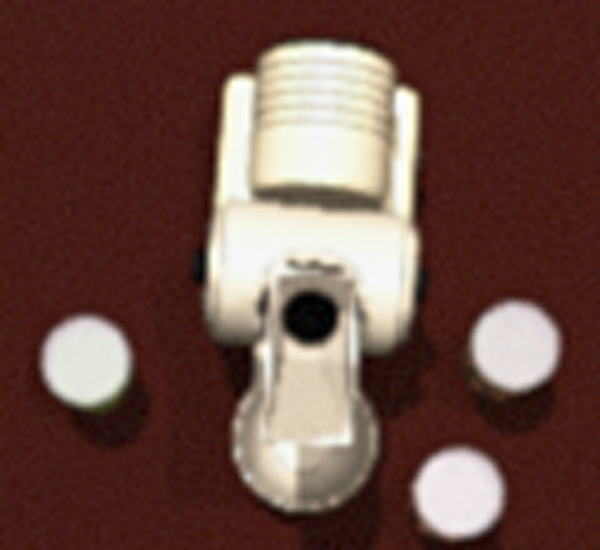

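View pics/sc4.png

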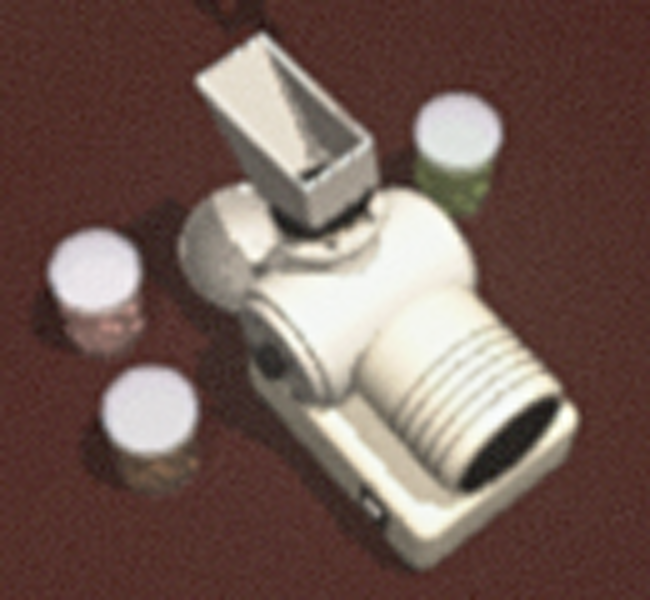

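Run:
```python
from station import *
import cv2
t=eyes.snapshot("top")["image"]
cv2.imwrite("pics/tc5.png",cv2.resize(t[155:205,250:295],None,fx=12,fy=12,interpolation=cv2.INTER_CUBIC))
```

```text
(no output)
```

View pics/tc5.png

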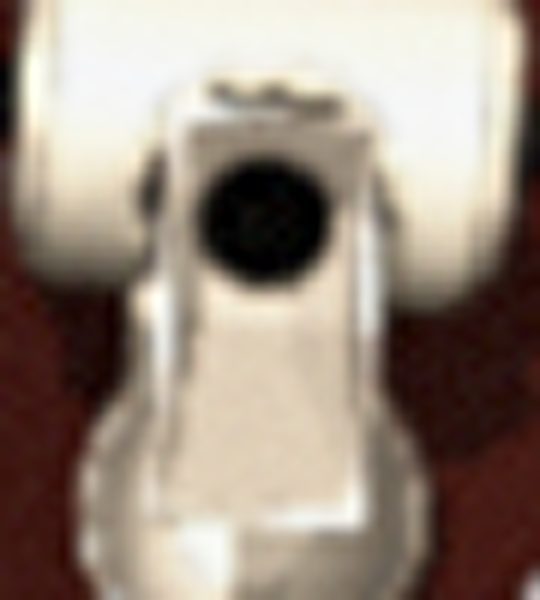

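Run:
```python
from h import *
from station import eyes
s=eyes.snapshot("scene");t=eyes.snapshot("top")
ps=uncrop([(264,35),(197,78),(373,143),(305,187)],(190,175))
pt=uncrop([(155,520),(362,525),(178,122),(376,130)],(250,155),12)
X=tri(s,ps,t,pt); print(X.round(4))
print("resid",(proj(s,X)-ps).round(1).tolist(),(proj(t,X)-pt).round(1).tolist())
print("sizes",[np.linalg.norm(X[i]-X[j]).round(4) for i,j in((0,1),(2,3),(0,2),(1,3))])
n=np.cross(X[2]+X[3]-X[0]-X[1],X[0]-X[1]+X[2]-X[3]);n/=np.linalg.norm(n)
print("mouth normal tilt deg",np.degrees(np.arccos(abs(n[2]))),n.round(3),"slope along/across",np.degrees(np.arcsin((X[2:].mean(0)-X[:2].mean(0))[2]/.111)),np.degrees(np.arcsin((X[0]-X[1]+X[2]-X[3])[2]/2/.058)))
d=X[2:].mean(0)-X[:2].mean(0);print("long axis az",np.degrees(np.arctan2(d[1],d[0])))
for yd in(-2.4,-2.8,-3.4):
    r=measure(X,np.radians(yd));print(yd,r[0],r[1],r[2].round(4))
```

```text
[[ 0.5226 -0.0139  0.2549]
 [ 0.5213 -0.0711  0.2584]
 [ 0.6339 -0.018   0.251 ]
 [ 0.6311 -0.0739  0.2545]]
resid [[-0.6, 0.1], [-0.3, 0.0], [-0.8, 0.1], [-0.2, 0.0]] [[-0.5, -0.4], [-0.2, -0.2], [-0.6, -0.5], [-0.2, -0.2]]
sizes [np.float64(0.0572), np.float64(0.056), np.float64(0.1114), np.float64(0.1099)]
mouth normal tilt deg 4.0505379037405325 [0.037 0.06  0.998] slope along/across -2.004825038870421 -3.447332869653637
long axis az -1.7870970741677632
-2.4 -0.012345713435299666 -0.03322333905938919 [ 0.5909 -0.0447  0.2439]
-2.8 -0.020402511057869197 -0.03938147063855646 [ 0.5909 -0.0448  0.2439]
-3.4 -0.03248650200661152 -0.04861765500175311 [ 0.5909 -0.0448  0.2439]
```

Measured after release, the hopper is at about -0.02 to -0.04 rad and the rim is level within measuring noise. The jars and catch bowl sit at the same pixels as before. The arm is clear, so I hand in.

Run:
```python
from station import *
o=get_obs(); print(o["clock"],o["force"].round(1),abs(o["dq"]).max().round(4)); print(env.job_done())
```

```text
14.9 [-0.   0.2  0.3] 0.0038
the job is handed in; nothing more can be done
None
```

I screwed the hopper on by 1.0 rad clockwise, released it, backed the arm off along the throat's axis and moved it aside. The job was handed in at 14.9 s; no verdict was reported.

**Start and turn:** By triangulating the mouth's corners I found the hopper about 1.0 rad short of level. I gripped it across its flat walls, where the opening read 58 mm as given. It turned with the tool without slipping, at about 0.2 N m.

**Last checks after letting go:**
- **Turn angle:** The horizontal direction of the hopper's length and width puts it at about -0.01 to -0.05 rad, depending on the mill's yaw. The gripper's own angle at release puts it at 0.0 rad.
- **Mouth tilt:** The corner heights alone gave about 4°, just inside the 5° limit. Taken at face value that is about -0.13 rad, so it disagrees with the direction checks. I put it down to 2–3 mm of height noise in the triangulation: the two views disagreed by up to 0.9 px per picture at the corners.
- **Mill yaw:** My two readings differed, -2.4° and -3.4°. I used -2.8°, which adds about ±0.01 rad to the angle.
- **Surroundings:** The three jars and the catch bowl sit at the same pixels as before. I did not compare the mixing bowl and egg tray, but the arm stayed well above the table on its way past.
- **Forces:** They stayed around 15 N or less at every reading, and about zero at hand-in.

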